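# Load the sample dryer and set its time

## Task

Put all the steel test pieces from the blue mat into the bench dryer: slide the red safety catch clear, raise the lid fully upright, and stand every piece flat on the chamber floor, none on top of another. Then shut the lid completely, slide the catch all the way home over it, and turn the time dial until its white pointer stands at the red mark. Leave the other things on the bench alone.

Things in the scene. Friction and masses are not known exactly. Their poses are not given: they have to be found in the camera images.
- piece1_centre (a point): Test piece 1, a plain steel disc 42 mm across and 28 mm high, 0.17 to 0.35 kg, standing flat on the blue mat at the start (the mat is 3 mm thick, fixed). The point is its centre, half-way up; z is its axis. Three or all four of the pieces are there; a missing one is absent.
- piece2_centre (a point): Test piece 2, a plain steel disc 42 mm across and 28 mm high, 0.17 to 0.35 kg, standing flat on the blue mat at the start (the mat is 3 mm thick, fixed). The point is its centre, half-way up; z is its axis. Three or all four of the pieces are there; a missing one is absent.
- piece3_centre (a point): Test piece 3, a plain steel disc 42 mm across and 28 mm high, 0.17 to 0.35 kg, standing flat on the blue mat at the start (the mat is 3 mm thick, fixed). The point is its centre, half-way up; z is its axis. Three or all four of the pieces are there; a missing one is absent.
- piece4_centre (a point): Test piece 4, a plain steel disc 42 mm across and 28 mm high, 0.17 to 0.35 kg, standing flat on the blue mat at the start (the mat is 3 mm thick, fixed). The point is its centre, half-way up; z is its axis. Three or all four of the pieces are there; a missing one is absent.
- chamber_floor (a point): Centre of the chamber's flat floor in the fixed cream bench dryer, 45 mm above the bench. Axes are the dryer's: x from its front (handle side) back to the hinge, y to the control panel, z up. The open-topped chamber is 160 mm (x) by 230 mm (y) inside, its rim 55 mm above the floor. Front and back walls 15 mm thick, side walls 10 mm.
- lid (a joint): Angle of the clear lid over the chamber, 0 shut to 1.85 rad. It is hinged along its back edge, lifts from the front, and its stiff hinge keeps it wherever it is left (about 0.95 N m to raise, about 0.25 N m to lower). A catch over its edge holds it shut. The lid is 6 mm thick, 250 mm wide.
- lid_hinge (a point): Middle of the lid's hinge line, 95 mm behind the chamber's centre at rim height (100 mm above the bench). The hinge line runs along the dryer's y; the axes are the dryer's.
- lid_handle (a point): Middle of the lid's handle, a round blue bar 14 mm thick and 112 mm long, parallel to the hinge, 42 mm clear of the lid's front edge (edge to bar centre) and moving with the lid. Shut, it lies 232 mm in front of the hinge line and 3 mm above it, out in front of the dryer, 103 mm above the bench. With the lid upright it is the topmost part.
- catch (a joint): Travel of the red safety catch along the dryer's y: 0 is home, its steel tongue 15 mm over the lid's edge, so that the lid cannot rise; 0.034 m is fully back and clear of the lid. It slides with about 2 N friction and stays where it is left.
- catch_grip (a point): Centre of the red finger block of the catch, 16 mm (dryer x) by 30 mm (dryer y) and 36 mm high, on the control panel just beside the lid; the point is 24 mm above the panel deck, the block's top 37 mm above it. The tongue (14 mm wide, 8 to 15 mm above the deck) leads from it towards the lid (-y).
- dial (a joint): Angle of the black time dial, growing clockwise seen from above, -1.6 to 1.6 rad; at 0 its pointer looks along the dryer's x. Light friction (0.04 N m), no clicks; it stays where it is left.
- dial_grip (a point): Middle of the dial's grip bar, on the dial's axis, 31 mm above the panel deck. The bar is 12 mm thick, 50 mm long, its top 44 mm above the deck; it points along this point's own x axis, pointer end forward. Below it a round disc, 52 mm across, up to 8 mm above the deck.
- dial_pointer (a point): Tip of the dial's white pointer, 34 mm from the dial's axis, near the deck.
- red_mark (a point): Inner end of the red mark on the dial's white scale, 34 mm from the dial's axis, at the pointer's height. The mark stands at a different angle from start to start, clockwise of the pointer, and is not touched.
- oil: Bystander, amber glass bottle, 48 mm across, 130 mm tall; origin on its underside. To be left alone.
- ref_block: Bystander, brass disc, 60 mm across, 15 mm high; origin on its underside. To be left alone.
- jar: Bystander, glass jar, 60 mm across, 70 mm tall; origin on its underside. To be left alone.
- driver: Bystander, screwdriver lying on the bench; origin on its underside. To be left alone.
- cup: Bystander, white cup, 70 mm across, 85 mm tall; origin on its underside. To be left alone.
- spanner: Bystander, steel spanner lying on the bench; origin on its underside. To be left alone.
- panel_deck (a point): Centre of the dryer's control panel, a flat deck 190 mm (x) by 145 mm (y) at rim height, 100 mm above the bench, beside the chamber; it carries catch and dial. Axes are the dryer's.

How it is judged:
By the outcome, as a careful person would: the job done as asked, in the order asked, and still so for the second after the job is handed in, with the robot touching nothing.
Of piece1, piece2, piece3, piece4 only 3 to 4 are there at a start; the rules pass over those that are not, and their reading is None.
At some moment in a run one of piece1, piece2, piece3, piece4 may be knocked a few centimetres aside while the robot is not near it.
Once in a run the grip may slacken for a moment while it holds something.
It also fails if it takes over 208 s, if anything falls off the work surface, if the arm or the gripper's body presses on something with over 40 N, if the wrist force passes 120 N, or if a joint passes its speed limit or range.

## Robot

A 6-joint arm with a two-finger parallel gripper is mounted at the origin on the work surface. World frame = base frame: x ahead of the robot, y to its left, z up, the work surface at z = 0. Lengths are in mm, angles in rad, forces in N, time in s.
With the tool pointing down it reaches from about 400 to 925 mm from the base axis. Payload 12.5 kg.
Tool frame: the origin (TCP) lies midway between the tips of the shut fingers; the grasp point (between the pads) lies 19 mm behind it (env.grip_depth is the distance from the TCP to the grasp point, in mm); z points along the fingers, y is the line along which they close (so a half turn about z gives the same grasp; the last joint's range is limited). The gripper opens to 95 mm and grips with 3 to 60 N. Pads are 20 mm wide; open, the fingers measure 119 mm over their backs; the gripper's body (75 mm by 180 mm) begins 59 mm behind the grasp point.
Start: joints at [1.138, 0.491, 1.559, -0, 1.092, -0.106], TCP at [200.617, 591.945, 214.661] pointing down, gripper open.
Joint ranges: [-3.1, 3.1], [-0.84, 2.19], [0.05, 2.79], [-1.13, 4.28], [0.06, 2.93], [-2.69, 2.69]. Speed limits (rad/s): [2.22, 2.22, 2.79, 3.14, 3.14, 3.14].

## Interface

Orientations are given as [roll, pitch, yaw] about the fixed x, y, z axes, in that order (R = Rz(yaw) Ry(pitch) Rx(roll)).
In Python, from cell import monitor, viewer, order, env gives the robot as it stands.
- The arm moves only by the tool move_arm, never from a script. Its argument "moves" is one flat list of numbers, 4 for each row, row after row: the shift along the tool's x, y, z normalised to -1 to 1, where 1 is 0.15 m, then the turn about the tool's z normalised to -1 to 1, where 1 is pi/2 rad. A call has 1 to 10 rows; each row shifts and turns the commanded pose from where the row before left it, along the tool's axes as they then stand; what a row does not reach is not made up. A row lasts 1/8 s, in which the tool goes at most 62.5 mm and 10.7 degrees, less where a joint would pass 70% of its speed; a pose out of reach is approached as far as the arm can. A call with a number of a shift or a turn outside -1 to 1 is refused whole. A call with a gripper value outside its range is refused whole. "claw" is the finger opening in mm, from 0 to 95.1, set as the call begins (left out, the last holds). The fingers move at their own pace and stop on an object; the grip force is fixed at half the most. Time passes only in rows, so rows that do not move let the fingers close. It gives the time, the measured TCP pose, the force, the opening and the grip force at its end, in the units of the state.
- monitor.state(): the state, without advancing time (a new reading comes with each control period).
- viewer.read_camera(name): name is "side" or "top" or "wrist"; returns the picture (420x560x3 uint8, red, green, blue); there is no depth.
- viewer.camera_info(name): a dict with "K" (3x3 intrinsics, pixels), "camera_from_world" (4x4, takes a point from world to camera coordinates). Camera axes: x right, y down, z forward; pixel columns grow to the right and rows downward; lengths in mm; the calibration is good to about 2 mm. A picture is of the moment at which its call begins: read the wrist's pose just before it. camera_info takes no time and is no camera call; for the wrist camera it gives the pose at the moment of the call.
- order.job_done(): hands the job in; it is judged then, once.
The state is a dict: "t": time; "joints": joint angles; "qvel": joint speeds; "tau": joint torques, N m; "eef_pos": TCP position; "tcp_rot": TCP orientation; "ft_force": force on the tool from outside, world axes, zero at the start; "moment": the same for the moment, N m; "opening": opening from 0.0 (shut) to 1.0 (fully open); "grip_force": force on a finger pad.
Only numpy, scipy, OpenCV 4.12 (cv2) and the standard library are available. Lean on these libraries where they do the work, as an engineer would, in place of code of your own. Each camera call takes 0.05 s, during which the arm holds its last target. There are 200 camera calls.

## Working session

There is one attempt and no reset: what is moved stays moved. The work goes in short steps, Python scripts to look and compute and a tool call to move; the robot and the scene stay as the last step left them, time stands still between calls to the robot, and variables do not carry over. Pictures are saved under pics/ and viewed, at most 14 in all, crops included, and the job is handed in when it is done.

Besides the shell and the picture viewer there is one more tool, called after "Request:" as name(argument=value, ...), one argument or row to a line, values as JSON. move_arm: Moves the arm, as the interface text tells. Scaled input: -1 to 1 covers 0.15 m each way for a shift and pi/2 rad each way for a turn. Its arguments: {"type":"object","properties":{"moves":{"type":"array"},"claw":{"type":"number"}},"required":["moves"]}

```bash
ls; mkdir -p pics; python3 - <<'E'
from cell import monitor, viewer, order, env
import cv2
print(monitor.state())
for n in ["top","side"]:
    im=viewer.read_camera(n); cv2.imwrite(f"pics/{n}0.png",cv2.resize(im[:,:,::-1],(800,600),interpolation=cv2.INTER_CUBIC))
    c=viewer.camera_info(n); print(n,c)
E
```

```text
pics
{'t': 0.0, 'joints': array([ 1.13835472e+00,  4.91561146e-01,  1.55945572e+00, -4.47546428e-05,
        1.09166476e+00, -1.05577240e-01]), 'qvel': array([ 0.00056843, -0.0005994 , -0.00175907, -0.00175854,  0.00127427,
       -0.00033779]), 'tau': array([ 1.82947997e-04, -6.12648368e+01, -2.58179265e+01,  6.92499080e-02,
        4.82226012e-02, -4.19816092e-05]), 'eef_pos': array([200.5465462 , 591.69900307, 214.05859552]), 'tcp_rot': array([-3.14050557e+00, -7.52852260e-05,  2.81474890e+00]), 'ft_force': array([1.03378978, 0.24076516, 0.06289063]), 'moment': array([ 0.02363825,  0.02746197, -0.00048139]), 'grip_force': 0.0, 'opening': 1.0024631289381651}
top {'K': array([[479.09503833,   0.        , 285.01508827],
       [  0.        , 479.09503833, 200.10565288],
       [  0.        ,   0.        ,   1.        ]]), 'camera_from_world': array([[-2.20345341e-02, -9.99652852e-01,  1.44449123e-02,
         1.78580002e+01],
       [-9.81226642e-01,  1.88549435e-02, -1.91934281e-01,
         5.12044653e+02],
       [ 1.91595294e-01, -1.84029153e-02, -9.81301471e-01,
         1.26832205e+03],
       [ 0.00000000e+00,  0.00000000e+00,  0.00000000e+00,
         1.00000000e+00]])}
side {'K': array([[399.56517548,   0.        , 287.57797588],
       [  0.        , 399.56517548, 211.14204273],
       [  0.        ,   0.        ,   1.        ]]), 'camera_from_world': array([[ 8.09322488e-01, -5.87364265e-01, -5.74219861e-04,
        -3.86906204e+02],
       [-4.51448184e-01, -6.21419270e-01, -6.40337901e-01,
         3.14160156e+02],
       [ 3.75754769e-01,  5.18499094e-01, -7.68093121e-01,
         9.47128699e+02],
       [ 0.00000000e+00,  0.00000000e+00,  0.00000000e+00,
         1.00000000e+00]])}
```

View pics/top0.png

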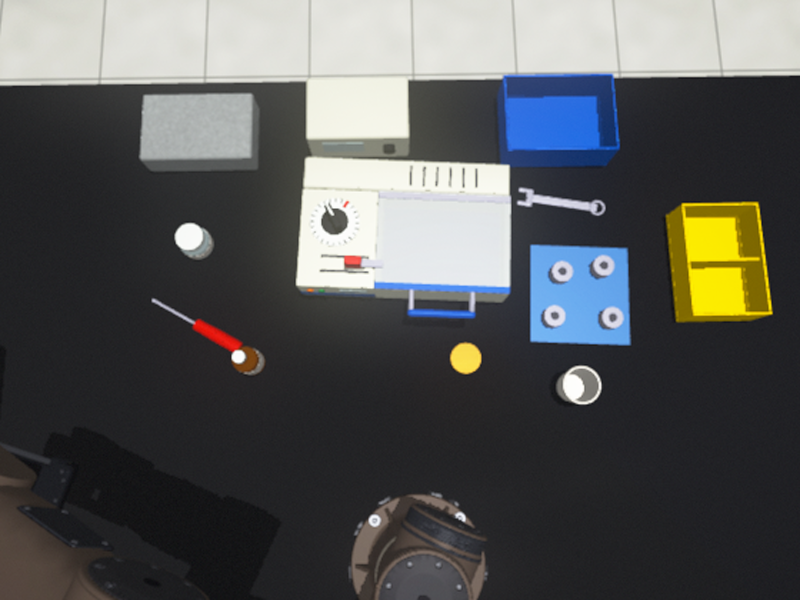

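View pics/side0.png

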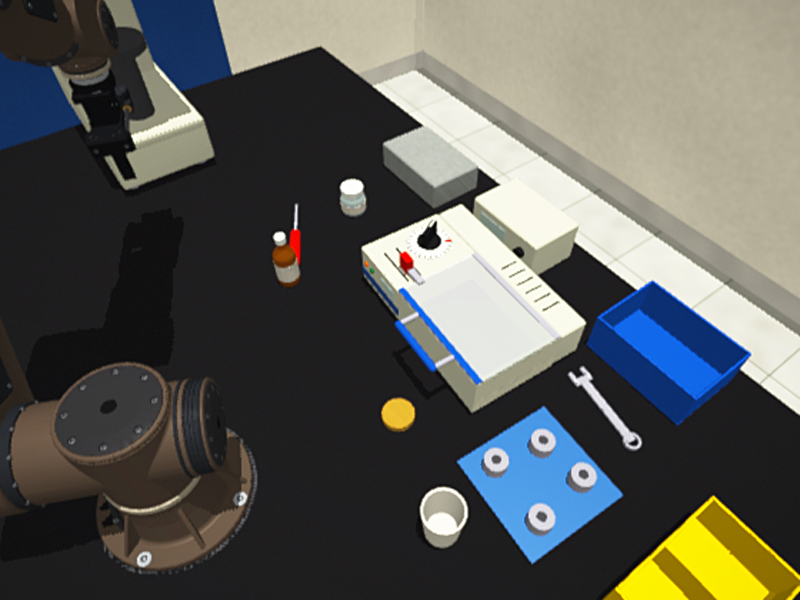

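```bash
cat > h.py <<'E'
import numpy as np, cv2
from scipy import ndimage
from cell import monitor, viewer, order, env
def back(info,uv,z):
    K,T=info["K"],info["camera_from_world"]; R,t=T[:3,:3],T[:3,3]
    d=R.T@np.linalg.inv(K)@np.array([uv[0],uv[1],1.]); c=-R.T@t
    return c+d*(z-c[2])/d[2]
def proj(info,P):
    K,T=info["K"],info["camera_from_world"]; p=K@(T[:3,:3]@np.asarray(P,float)+T[:3,3]); return p[:2]/p[2]
def crop(im,x0,y0,x1,y1,name,s):
    cv2.imwrite(f"pics/{name}.png",cv2.resize(im[y0:y1,x0:x1,::-1],None,fx=s,fy=s,interpolation=cv2.INTER_CUBIC))
def pieces(n="top",im=None):
    im=viewer.read_camera(n) if im is None else im; info=viewer.camera_info(n)
    hsv=cv2.cvtColor(im,cv2.COLOR_RGB2HSV)
    blue=((hsv[...,0]>95)&(hsv[...,0]<125)&(hsv[...,1]>120)&(hsv[...,2]>60)).astype(np.uint8)
    l,k=ndimage.label(blue); out=[]
    return im,info,hsv,blue
E
python3 - <<'E'
from h import *
for n,(a,b,c,d) in dict(top=(205,105,375,228),side=(245,138,415,290)).items():
    im=viewer.read_camera(n); info=viewer.camera_info(n); np.save(n+".npy",im)
    s=4.7 if n=="top" else 3.9
    crop(im,a,b,c,d,n+"1",s)
    hsv=cv2.cvtColor(im,cv2.COLOR_RGB2HSV)
    # mat roi
    x0,y0,x1,y1=(370,170,442,243) if n=="top" else (318,283,438,396)
    roi=hsv[y0:y1,x0:x1]; m=(roi[...,1]<70)&(roi[...,2]>60)
    l,k=ndimage.label(ndimage.binary_fill_holes(m))
    for i in range(1,k+1):
        ys,xs=np.where(l==i)
        if len(xs)>60: u=(xs.mean()+x0,ys.mean()+y0); print(n,len(xs),np.round(u,1),np.round(back(info,u,18)[:2],1))
c=viewer.camera_info("wrist"); print(c)
E
```

```text
top 196 [421.2 186.1] [ 551.6 -381.8]
top 194 [392.5 190.2] [ 541.2 -298.9]
top 197 [387.3 221.1] [ 452.9 -278.6]
top 204 [427.2 222.2] [ 447.7 -390.7]
side 199 [429.6 293.6] [ 675.5 -339.7]
side 289 [379.1 309.8] [ 540.9 -296.5]
side 295 [346.4 323.4] [ 452.6 -275.9]
side 323 [406.9 333.8] [ 551.  -379.4]
side 252 [321.5 359.3] [ 349.9 -307.5]
side 346 [377.9 363.1] [ 447.3 -388.8]
{'K': array([[309.73906734,   0.        , 279.41935232],
       [  0.        , 309.73906734, 210.54943805],
       [  0.        ,   0.        ,   1.        ]]), 'camera_from_world': array([[ 3.22722465e-01,  9.46493404e-01, -6.68593975e-04,
        -6.24523376e+02],
       [ 9.04306439e-01, -3.08129429e-01,  2.95442245e-01,
        -3.09114829e+01],
       [ 2.79428123e-01, -9.59504634e-02, -9.55360368e-01,
         3.93400889e+02],
       [ 0.00000000e+00,  0.00000000e+00,  0.00000000e+00,
         1.00000000e+00]])}
```

View pics/top1.png

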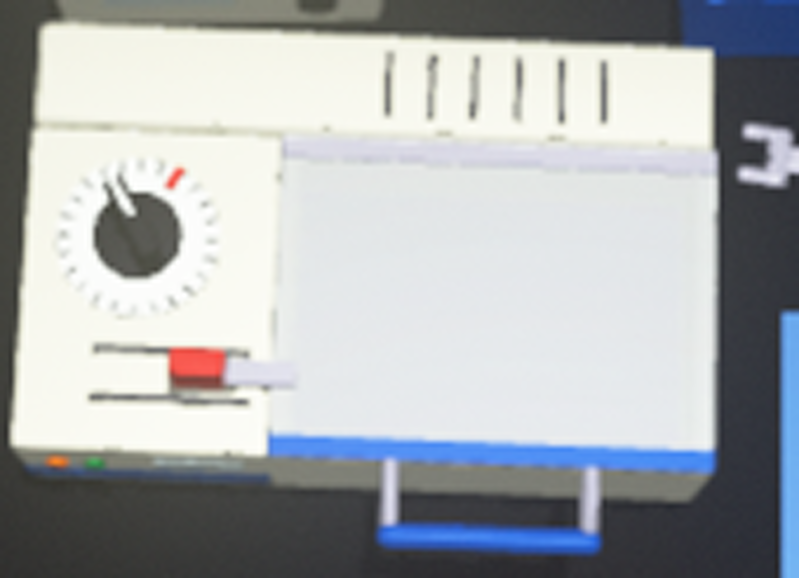

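View pics/side1.png

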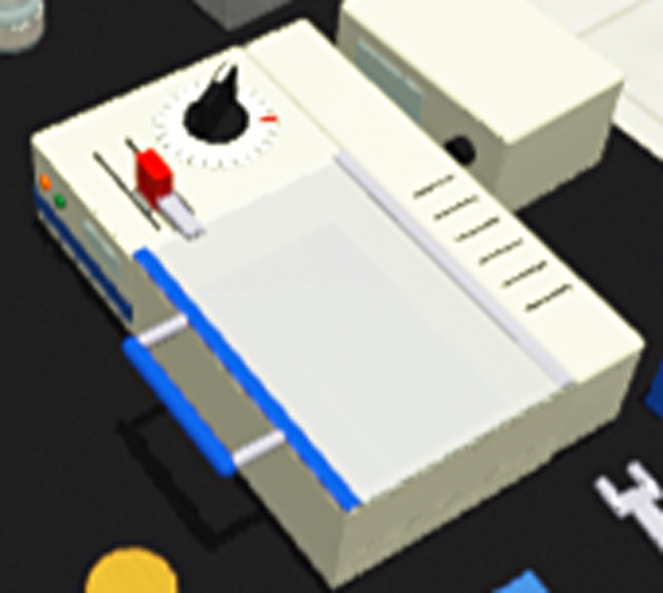

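```bash
cat > fit.py <<'E'
from h import *
from scipy.optimize import least_squares
T=lambda u,v:(205+u/4.7-.4,105+v/4.7-.4); S=lambda u,v:(245+u/3.9-.4,138+v/3.9-.4)
obs=[("top",T(381,537),(-137,56,103)),("top",T(600,541),(-137,-56,103)),("top",T(12,447),(-95,270,100)),("top",T(716,470),(-95,-125,103)),
("side",S(132,346),(-137,56,103)),("side",S(226,468),(-137,-56,103)),("side",S(33,137),(-95,270,100)),("side",S(350,508),(-95,-125,103))]
I={n:viewer.camera_info(n) for n in("top","side")}
def W(p,q): c,s=np.cos(p[2]),np.sin(p[2]); return np.array([p[0]+c*q[0]-s*q[1],p[1]+s*q[0]+c*q[1],q[2]])
f=lambda p:np.concatenate([proj(I[n],W(p,q))-u for n,u,q in obs])
r=least_squares(f,[560,-80,0]); p=r.x
if __name__=="__main__":
    print(p,np.round(r.fun.reshape(-1,2),1)); np.save("dry.npy",p)
    inv=lambda P:(np.array([[np.cos(p[2]),np.sin(p[2])],[-np.sin(p[2]),np.cos(p[2])]])@(P[:2]-p[:2]))
    for nm,n,u,z in [("dial",'top',T(137,236),106),("mark in",'top',T(172,187),103),("ptr",'top',T(108,182),103),("catch",'top',T(198,362),137),("handle",'top',T(490,539),103),
      ("dial",'side',S(216,119),106),("mark",'side',S(262,121),103),("catch",'side',S(151,158),137),("ptr",'side',S(233,66),103),("backL","top",T(36,128),100),("catchslotL",'top',T(92,372),100)]:
        P=back(I[n],u,z); print(nm,n,P.round(1)[:2],inv(P).round(1))
    print("handle world",W(p,(-137,0,103)))
E
python3 fit.py
```

```text
[ 5.87367803e+02 -5.96248705e+01 -5.42221559e-02] [[ 1.5 -0.7]
 [-2.4 -0.1]
 [-0.6  0.1]
 [-0.7  0.2]
 [ 0.7  0.6]
 [ 0.8 -0.2]
 [-0.5  0.1]
 [-0.3  1.8]]
dial top [627.4 142.8] [ 29.  204.3]
mark in top [657.1 123. ] [ 59.7 186.1]
ptr top [660.7 159.6] [ 61.3 222.9]
catch top [545.7 106.7] [-50.6 163.8]
handle top [449.5 -53. ] [-138.    -0.9]
dial side [627.8 144.1] [ 29.4 205.6]
mark side [656.6 124.3] [ 59.2 187.4]
catch side [546.7 114.5] [-50.1 171.6]
ptr side [676.3 186. ] [ 75.5 250.1]
backL top [694.9 201.4] [ 93.2 266.5]
catchslotL top [549.8 168.8] [-49.9 226.1]
handle world [450.56914652 -52.20007458 103.        ]
```

```bash
cat >> h.py <<'E'
def D(x,y,z=0):  # dryer -> world
    p=np.load("dry.npy"); c,s=np.cos(p[2]),np.sin(p[2]); return [p[0]+c*x-s*y,p[1]+s*x+c*y,z]
def plan(wps,start=None,vmax=50,show=True):
    """wps: (x,y,z,yaw[,vmax]) ; prints rows of move_arm"""
    s=monitor.state(); print("t",round(s["t"],2),"pos",np.round(s["eef_pos"],1),"yaw",round(s["tcp_rot"][2],3),"open",round(s["opening"]*95,1),"grip",round(s["grip_force"],1),"F",np.round(s["ft_force"],1))
    P=np.array(s["eef_pos"]); y=s["tcp_rot"][2]
    rows=[]
    for w in wps:
        Q=np.array(w[:3],float); v=w[4] if len(w)>4 else vmax
        dy=(w[3]-y+np.pi)%(2*np.pi)-np.pi
        n=max(1,int(np.ceil(max(np.linalg.norm(Q-P)/v,abs(dy)/0.165))))
        P0,y0=P.copy(),y
        for i in range(n):
            T=P0+(Q-P0)*(i+1)/n; d=T-P; ty=y0+dy*(i+1)/n
            r=np.array([np.cos(y)*d[0]+np.sin(y)*d[1],np.sin(y)*d[0]-np.cos(y)*d[1],-d[2]])/150
            row=np.round([*r,-(ty-y)/(np.pi/2)],3); rows.append(row)
            rr=row[:3]*150
            P=P+[np.cos(y)*rr[0]+np.sin(y)*rr[1],np.sin(y)*rr[0]-np.cos(y)*rr[1],-rr[2]]; y=y-row[3]*np.pi/2
        rows.append(None)
    k=0; out=[]
    for r in rows:
        if r is None: out.append("|"); continue
        out.append(",".join(f"{v+0:g}" for v in r)); k+=1
        if k%10==0: out.append("\n")
    print(k,"rows\n"+" , ".join(out).replace(", \n ,","\n").replace(", | ,",", "))
YC=1.516
E
python3 - <<'E'
from h import *
plan([(546,108,215,YC)])
E
```

```text
t 0.2 pos [200.6 591.8 214.3] yaw 2.815 open 94.7 grip 0.0 F [-0.1  0.2 -0.4]
12 rows
-0.268,-0.193,0,0.069 , -0.287,-0.163,-0.001,0.069 , -0.304,-0.131,0,0.069 , -0.315,-0.097,0,0.069 , -0.324,-0.062,-0.001,0.069 , -0.33,-0.027,0,0.068 , -0.33,0.008,-0.001,0.069 , -0.327,0.044,0,0.069 , -0.321,0.079,0,0.069 , -0.31,0.113,-0.001,0.069 
 -0.296,0.146,0,0.069 , -0.279,0.177,0,0.069 , |
```

Request:
move_arm(
  moves=[-0.268,-0.193,0,0.069,-0.287,-0.163,0,0.069,-0.304,-0.131,0,0.069,-0.315,-0.097,0,0.069,-0.324,-0.062,0,0.069,-0.33,-0.027,0,0.068,-0.33,0.008,0,0.069,-0.327,0.044,0,0.069,-0.321,0.079,0,0.069,-0.31,0.113,0,0.069],
  claw=60,
)

```text
t: 1.45
eef_pos: [489.3, 187.3, 214.7]
tcp_rot: [3.141, -0.0, 1.729]
ft_force: [1.4, 0.7, 0.5]
opening: 0.629
grip_force: 0.0
```

Request:
move_arm(
  moves=[-0.296,0.146,0,0.069,-0.279,0.177,0,0.069,0,0,0,0,0,0,0,0],
)

```text
t: 1.95
eef_pos: [545.6, 108.3, 214.4]
tcp_rot: [-3.141, -0.0, 1.516]
ft_force: [-0.1, 1.2, -0.9]
opening: 0.633
grip_force: 0.0
```

```bash
python3 - <<'E'
from h import *
im=viewer.read_camera("wrist"); np.save("w.npy",im); crop(im,0,0,560,420,"w0",1.42)
info=viewer.camera_info("wrist"); import pickle; pickle.dump(info,open("w.pkl","wb"))
print("pred catch",proj(info,[546,107,137]),"dial",proj(info,[627.5,143,144]))
plan([(546,108,165,YC)])
E
```

```text
pred catch [282.35382996 221.14678866] dial [383.55470938 175.42678563]
t 2.0 pos [545.4 108.8 214.5] yaw 1.517 open 60.0 grip 0.0 F [ 0.5 -0.   0.4]
1 rows
-0.005,0.005,0.33,0.001 , |
```

View pics/w0.png

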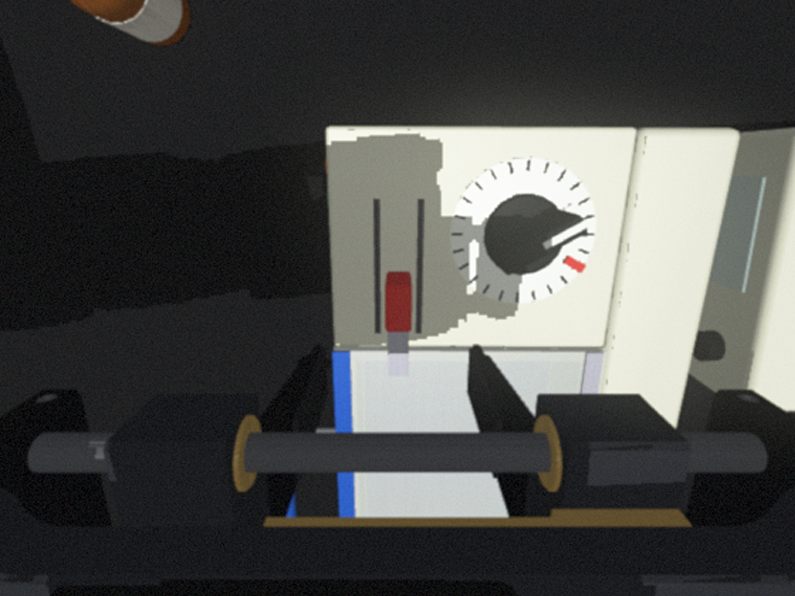

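```bash
python3 - <<'E'
from h import *
import pickle; info=pickle.load(open("w.pkl","rb"))
b=lambda u,v,z:back(info,(u/1.42,v/1.42),z).round(1)
print("blk +y top",b(399,272,137),"-y top",b(399,332,137), "-y bot",b(399,332,106))
print("tongue end",b(398,376,115),"lid edge/wall",b(420,348,100), D(-50,125))
print("dial c",b(522,234,106),"mark",b(566,260,103),"ptr tip",b(586,224,103), b(545,246,140))
print("front edge",b(334,345,100),"corner",b(327,127,100), D(-95,125),D(-95,270))
E
```

```text
blk +y top [546.2 132.8 137. ] -y top [544.2  95.6 137. ] -y bot [543.7  83.4 106. ]
tongue end [541.4  55.  115. ] lid edge/wall [557.7  68.2 100. ] [np.float64(544.2157348364633), np.float64(67.9012014126541), 0]
dial c [625.2 145.6 106. ] mark [655.2 126.5 103. ] ptr tip [666.5 149.3 103. ] [628.9 143.9 140. ]
front edge [497.6  73.8 100. ] corner [507.3 216.1 100. ] [np.float64(499.2818695801941), np.float64(70.3400029895443), 0] [np.float64(507.14023021684034), np.float64(215.12690214863397), 0]
```

Request:
move_arm(
  moves=[0.02,0.002,0.3,0,0.01,0,0.3,0,0,0,0.11,0,0,0,0,0],
  claw=45,
)

```text
t: 2.5
eef_pos: [546.2, 113.2, 108.0]
tcp_rot: [-3.14, 0.0, 1.517]
ft_force: [-0.2, -1.2, 1.2]
opening: 0.474
grip_force: 0.0
```

Request:
move_arm(
  moves=[0,0,0,0,0,0,0,0,0,0,0,0,0,0,0,0,0,0,0,0,0,0,0,0],
  claw=0,
)

```text
t: 3.25
eef_pos: [546.4, 112.6, 108.7]
tcp_rot: [3.142, -0.0, 1.516]
ft_force: [-3.2, 1.0, 6.2]
opening: 0.167
grip_force: 30.0
```

Request:
move_arm(
  moves=[0.04,0,0,0,0.04,0,0,0,0.04,0,0,0,0.04,0,0,0,0.04,0,0,0,0.035,0,0,0,0,0,0,0],
)

```text
t: 4.12
eef_pos: [548.3, 146.5, 108.7]
tcp_rot: [-3.141, 0.002, 1.516]
ft_force: [-2.2, -11.3, 6.3]
opening: 0.169
grip_force: 30.0
```

Request:
move_arm(
  moves=[0,0,0,0,0,0,0,0,0,0,0,0],
  claw=45,
)

```text
t: 4.5
eef_pos: [548.5, 147.9, 108.1]
tcp_rot: [3.142, -0.0, 1.516]
ft_force: [-0.5, 0.3, 0.2]
opening: 0.425
grip_force: 0.0
```

```bash
python3 - <<'E'
from h import *
plan([(547,147,185,YC),(*D(-137,0)[:2],185,YC),(*D(-137,0)[:2],84,YC,40)])
E
```

```text
t 4.5 pos [548.5 147.9 108.1] yaw 1.516 open 40.4 grip 0.0 F [-0.5  0.3  0.2]
10 rows
-0.003,-0.005,-0.256,0 , -0.004,-0.005,-0.256,0 ,  -0.272,-0.114,0,0 , -0.272,-0.113,0,0 , -0.273,-0.114,0,0 , -0.272,-0.114,0,0 , -0.272,-0.114,0,0 ,  0,0,0.224,0 , 0,0,0.225,0 , 0,0,0.224,0 
 |
```

Request:
move_arm(
  moves=[0,-0.005,-0.256,0,0,-0.005,-0.256,0,-0.272,-0.114,0,0,-0.272,-0.114,0,0,-0.272,-0.114,0,0,-0.272,-0.114,0,0,-0.272,-0.114,0,0,0,0,0.224,0,0,0,0.224,0,0,0,0.224,0],
  claw=36,
)

```text
t: 5.75
eef_pos: [450.5, -51.2, 83.3]
tcp_rot: [3.141, 0.0, 1.515]
ft_force: [0.5, -0.2, -0.1]
opening: 0.38
grip_force: 0.0
```

Request:
move_arm(
  moves=[0,0,0,0,0,0,0,0,0,0,0,0,0,0,0,0,0,0,0,0,0,0,0,0],
  claw=0,
)

```text
t: 6.5
eef_pos: [449.8, -51.0, 85.1]
tcp_rot: [-3.141, 0.0, 1.516]
ft_force: [-5.6, -0.8, 3.0]
opening: 0.14
grip_force: 30.0
```

```bash
cat > arc.py <<'E'
import numpy as np,sys
a0,a1,n=float(sys.argv[1]),float(sys.argv[2]),int(sys.argv[3])
a=np.linspace(a0,a1,n+1)+.0129
x=-232.02*np.cos(a)/150; z=232.02*np.sin(a)/150
print(", ".join(f"0,{dx:.3f},{-dz:.3f},0" for dx,dz in zip(np.diff(x),np.diff(z))))
E
python3 arc.py 0 1.7 20
```

```text
0,0.007,-0.131,0, 0,0.018,-0.130,0, 0,0.029,-0.128,0, 0,0.040,-0.125,0, 0,0.051,-0.121,0, 0,0.061,-0.117,0, 0,0.070,-0.111,0, 0,0.080,-0.105,0, 0,0.088,-0.097,0, 0,0.096,-0.090,0, 0,0.103,-0.081,0, 0,0.110,-0.072,0, 0,0.116,-0.062,0, 0,0.121,-0.052,0, 0,0.125,-0.042,0, 0,0.128,-0.031,0, 0,0.130,-0.020,0, 0,0.131,-0.009,0, 0,0.131,0.002,0, 0,0.131,0.013,0
```

Request:
move_arm(
  moves=[0,0.007,-0.131,0,0,0.018,-0.13,0,0,0.029,-0.128,0,0,0.04,-0.125,0,0,0.051,-0.121,0,0,0,0,0],
)

```text
t: 7.25
eef_pos: [470.6, -52.2, 181.2]
tcp_rot: [-3.14, 0.0, 1.516]
ft_force: [-10.2, -1.5, 5.0]
opening: 0.135
grip_force: 30.0
```

Request:
move_arm(
  moves=[0,0.061,-0.117,0,0,0.07,-0.111,0,0,0.08,-0.105,0,0,0.088,-0.097,0,0,0.096,-0.09,0,0,0.103,-0.081,0,0,0.11,-0.072,0,0,0.116,-0.062,0],
)

```text
t: 8.25
eef_pos: [579.0, -58.5, 293.8]
tcp_rot: [3.141, 0.002, 1.516]
ft_force: [-11.9, -1.5, 13.7]
opening: 0.137
grip_force: 30.0
```

Request:
move_arm(
  moves=[0,0.121,-0.052,0,0,0.125,-0.042,0,0,0.128,-0.031,0,0,0.13,-0.02,0,0,0.131,-0.009,0,0,0.131,0.002,0,0,0.131,0.013,0,0,0,0,0],
)

```text
t: 9.25
eef_pos: [715.9, -66.4, 312.2]
tcp_rot: [3.138, 0.001, 1.515]
ft_force: [3.0, -3.4, 3.2]
opening: 0.139
grip_force: 30.0
```

```bash
python3 - <<'E'
from h import *
crop(viewer.read_camera("side"),0,0,560,420,"s2",1.42); plan([])
E
```

```text
t 9.3 pos [715.5 -66.3 312.2] yaw 1.516 open 12.8 grip 30.0 F [ 3.6 -4.3  4. ]
0 rows
```

View pics/s2.png

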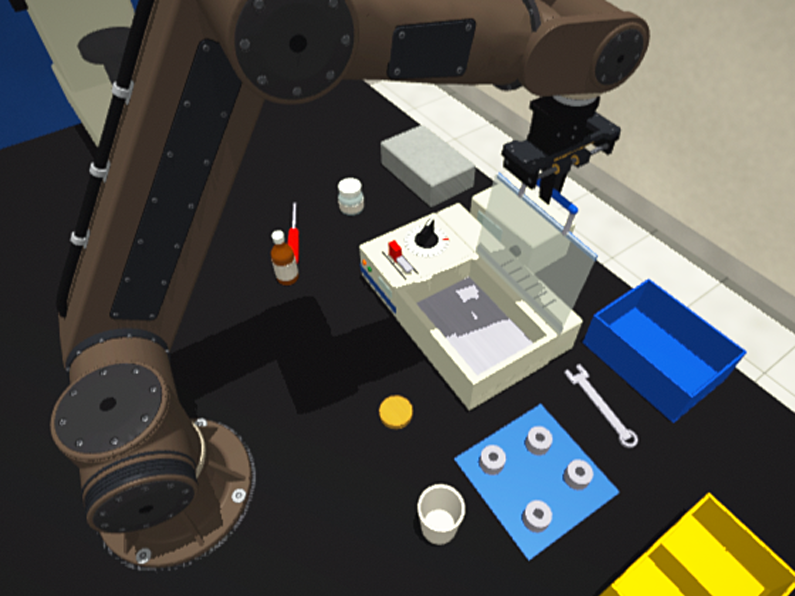

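```bash
cat >> h.py <<'E'
YP=-0.054
def find(n):
    im=viewer.read_camera(n); info=viewer.camera_info(n); hsv=cv2.cvtColor(im,cv2.COLOR_RGB2HSV)
    x0,y0,x1,y1=(350,150,465,260) if n=="top" else (300,270,450,410)
    roi=hsv[y0:y1,x0:x1]; m=(roi[...,1]<70)&(roi[...,2]>60)
    l,k=ndimage.label(ndimage.binary_fill_holes(m)); o=[]
    for i in range(1,k+1):
        ys,xs=np.where(l==i)
        if (120 if n=="top" else 200)<len(xs)<450:
            P=back(info,(xs.mean()+x0,ys.mean()+y0),18)[:2]
            if 380<P[0]<640: o.append(P.round(1).tolist()+[len(xs)])
    print(n,o)
E
python3 - <<'E'
from h import *
find("top");find("side")
s=monitor.state()["eef_pos"]
plan([(s[0],s[1],372,YC),(541,-298,200,YP),(541,-297.5,5,YP,45)])
E
```

```text
top [[551.6, -381.9, 197], [541.3, -299.0, 193], [453.0, -278.5, 198], [447.7, -390.8, 203]]
side [[540.9, -296.5, 289], [452.6, -275.9, 295], [551.0, -379.4, 323], [447.3, -388.8, 348]]
t 9.4 pos [715.1 -66.3 312.3] yaw 1.515 open 13.6 grip 30.0 F [ 2.9 -5.2  4. ]
17 rows
0,0,-0.199,0 , 0,0,-0.199,0 ,  -0.161,-0.107,0.115,0.1 , -0.175,-0.081,0.114,0.1 , -0.186,-0.053,0.115,0.1 , -0.192,-0.022,0.115,0.1 , -0.193,0.007,0.114,0.1 , -0.19,0.038,0.115,0.099 , -0.181,0.066,0.115,0.1 , -0.169,0.095,0.114,0.1 
 -0.152,0.119,0.115,0.1 , -0.131,0.142,0.115,0.1 ,  0,-0.001,0.26,0 , 0,0,0.26,0 , 0,-0.001,0.26,0 , 0,-0.001,0.26,0 , 0,-0.001,0.26,0 , |
```

Request:
move_arm(
  moves=[0,0,0,0,0,0,0,0,0,0,0,0,0,0,-0.15,0,0,0,-0.25,0],
  claw=45,
)

```text
t: 10.02
eef_pos: [714.5, -65.5, 369.8]
tcp_rot: [-3.139, -0.001, 1.516]
ft_force: [0.2, -0.5, 0.7]
opening: 0.468
grip_force: 0.0
```

Request:
move_arm(
  moves=[-0.161,-0.107,0,0.1,-0.175,-0.081,0,0.1,-0.186,-0.053,0,0.1,-0.192,-0.022,0,0.1,-0.193,0.007,0,0.1,-0.19,0.038,0.1,0.1,-0.181,0.066,0.2,0.1,-0.169,0.095,0.3,0.1,-0.152,0.119,0.3,0.1,-0.131,0.142,0.3,0.1],
  claw=65,
)

```text
t: 11.28
eef_pos: [540.0, -297.8, 189.3]
tcp_rot: [-3.141, -0.0, -0.06]
ft_force: [1.2, -0.3, 0.1]
opening: 0.683
grip_force: 0.0
```

```bash
python3 - <<'E'
from h import *
plan([(541,-297.5,30,YP),(541,-297.5,5,YP)])
crop(viewer.read_camera("side"),230,90,450,290,"s3",3)
E
```

```text
t 11.28 pos [ 540.  -297.8  189.3] yaw -0.06 open 64.8 grip 0.0 F [ 1.2 -0.3  0.1]
5 rows
0.002,-0.001,0.265,-0.001 , 0.001,0,0.266,-0.001 , 0.002,-0.001,0.265,-0.001 , 0.002,0,0.266,-0.001 ,  0,0,0.167,0 , |
```

View pics/s3.png

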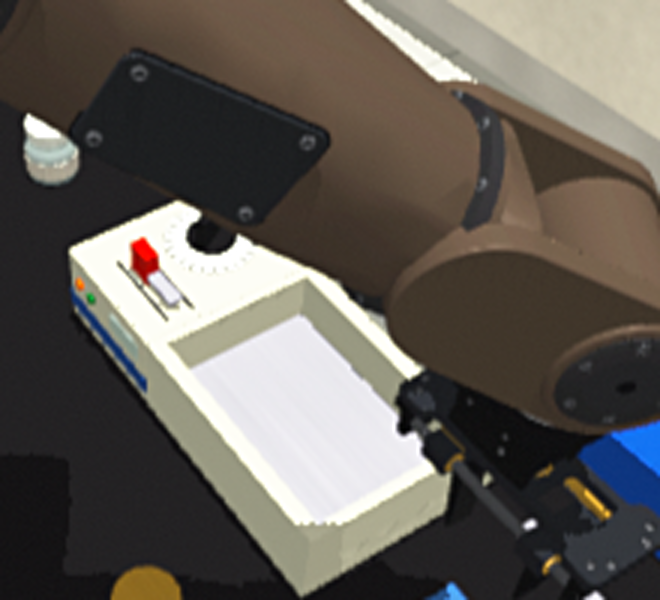

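Request:
move_arm(
  moves=[0.002,0,0.265,-0.001,0.002,0,0.265,-0.001,0.002,0,0.265,-0.001,0.002,0,0.265,0,0,0,0.167,0,0,0,0,0],
)

```text
t: 12.08
eef_pos: [541.9, -297.0, 5.4]
tcp_rot: [-3.141, 0.001, -0.049]
ft_force: [0.9, 0.4, 0.2]
opening: 0.688
grip_force: 0.0
```

Request:
move_arm(
  moves=[0,0,0,0,0,0,0,0,0,0,0,0,0,0,0,0,0,0,0,0,0,0,0,0],
  claw=0,
)

```text
t: 12.82
eef_pos: [542.1, -297.5, 6.9]
tcp_rot: [3.141, -0.001, -0.05]
ft_force: [-0.2, 1.1, 5.6]
opening: 0.436
grip_force: 30.0
```

```bash
python3 - <<'E'
from h import *
s=monitor.state()["eef_pos"]
plan([(s[0],s[1],150,YP),(*D(22,55)[:2],150,YP),(*D(22,55)[:2],48,YP,35)])
E
```

```text
t 12.82 pos [ 542.1 -297.5    6.9] yaw -0.05 open 41.4 grip 30.0 F [-0.2  1.1  5.6]
12 rows
0,0,-0.318,0.001 , 0,0,-0.318,0.001 , 0,0,-0.318,0 ,  0.061,-0.328,0,0 , 0.06,-0.327,0,0 , 0.061,-0.328,0,0 , 0.061,-0.328,0,0 , 0.06,-0.327,0,0 , 0.061,-0.328,0,0 ,  0,0,0.227,0 
 0,0,0.226,0 , 0,0,0.227,0 , |
```

Request:
move_arm(
  moves=[0,0,-0.2,0,0,0,-0.35,0,0,0,-0.35,0,0.061,-0.328,-0.05,0,0.061,-0.328,0,0,0.061,-0.328,0,0,0.061,-0.328,0,0,0.061,-0.328,0,0,0.061,-0.328,0,0],
)

```text
t: 13.95
eef_pos: [611.6, -3.8, 148.6]
tcp_rot: [-3.142, 0.001, -0.05]
ft_force: [0.9, 0.1, -2.4]
opening: 0.432
grip_force: 30.0
```

Request:
move_arm(
  moves=[0,0,0.2,0,0,0,0.2,0,0,0,0.2,0,0,0,0.06,0,0,0,0,0],
)

```text
t: 14.58
eef_pos: [611.6, -5.4, 50.0]
tcp_rot: [-3.142, 0.0, -0.05]
ft_force: [-0.8, -0.3, -2.7]
opening: 0.437
grip_force: 30.0
```

Request:
move_arm(
  moves=[0,0,0.012,0,0,0,0,0],
)

```text
t: 14.82
eef_pos: [611.7, -5.5, 48.5]
tcp_rot: [-3.142, -0.001, -0.05]
ft_force: [0.1, -0.2, -2.0]
opening: 0.439
grip_force: 30.0
```

Request:
move_arm(
  moves=[0,0,0,0,0,0,0,0,0,0,0,0,0,0,-0.2,0,0,0,-0.35,0],
  claw=60,
)

```text
t: 15.45
eef_pos: [610.8, -5.3, 130.1]
tcp_rot: [-3.141, 0.004, -0.05]
ft_force: [-0.3, 0.4, 1.1]
opening: 0.629
grip_force: 0.0
```

```bash
python3 - <<'E'
from h import *
find("top");find("side")
plan([(453,-277,140,YP),(453,-277,5,YP,45)])
E
```

```text
top [[551.6, -381.9, 197], [453.0, -278.5, 198], [447.7, -390.8, 203]]
side [[452.5, -275.9, 296], [551.0, -379.4, 323], [447.4, -388.7, 350]]
t 15.55 pos [613.8  -5.6 135.7] yaw -0.05 open 60.0 grip 0.0 F [ 0.1  0.3 -0.1]
11 rows
-0.14,0.266,-0.004,0 , -0.14,0.266,-0.004,0.001 , -0.139,0.266,-0.004,0 , -0.14,0.266,-0.004,0 , -0.14,0.266,-0.005,0.001 , -0.139,0.266,-0.004,0 , -0.139,0.267,-0.004,0 ,  0,0,0.225,0 , 0,0,0.225,0 , 0,0,0.225,0 
 0,0,0.225,0 , |
```

Request:
move_arm(
  moves=[-0.14,0.266,-0.004,0,-0.14,0.266,-0.004,0,-0.139,0.266,-0.004,0,-0.14,0.266,-0.004,0,-0.14,0.266,-0.004,0,-0.139,0.266,-0.004,0,-0.139,0.267,-0.004,0,0,0,0.3,0,0,0,0.3,0],
  claw=65,
)

```text
t: 16.68
eef_pos: [451.0, -277.9, 43.9]
tcp_rot: [3.141, -0.001, -0.052]
ft_force: [0.1, -0.5, -0.9]
opening: 0.686
grip_force: 0.0
```

```bash
python3 - <<'E'
from h import *
plan([(453,-277,5,YP,45)])
E
```

```text
t 16.68 pos [ 451.  -277.9   43.9] yaw -0.052 open 65.2 grip 0.0 F [ 0.1 -0.5 -0.9]
1 rows
0.013,-0.007,0.26,0.001 , |
```

Request:
move_arm(
  moves=[0.01,-0.005,0.2,0,0,0,0.05,0,0,0,0,0],
)

```text
t: 17.05
eef_pos: [452.8, -276.5, 7.4]
tcp_rot: [-3.141, 0.0, -0.05]
ft_force: [-0.2, 0.8, -0.4]
opening: 0.683
grip_force: 0.0
```

Request:
move_arm(
  moves=[0,0,0,0,0,0,0,0,0,0,0,0,0,0,0,0,0,0,0,0,0,0,0,0],
  claw=0,
)

```text
t: 17.8
eef_pos: [453.0, -276.6, 8.0]
tcp_rot: [3.141, -0.001, -0.05]
ft_force: [-0.2, 0.5, 6.9]
opening: 0.436
grip_force: 30.0
```

```bash
python3 - <<'E'
from h import *
s=monitor.state()["eef_pos"]
plan([(s[0],s[1],150,YP),(*D(-40,55)[:2],150,YP),(*D(-40,55)[:2],50,YP,35)])
E
```

```text
t 17.8 pos [ 453.  -276.6    8. ] yaw -0.05 open 41.5 grip 30.0 F [-0.2  0.5  6.9]
12 rows
0,0,-0.316,0.001 , 0,0,-0.315,0.001 , 0,0,-0.316,0 ,  0.092,-0.31,0,0 , 0.092,-0.31,0,0 , 0.092,-0.31,0,0 , 0.091,-0.309,0,0 , 0.092,-0.31,0,0 , 0.092,-0.31,0,0 ,  0,0,0.222,0 
 0,0,0.223,0 , 0,0,0.222,0 , |
```

Request:
move_arm(
  moves=[0,0,-0.2,0,0,0,-0.35,0,0,0,-0.35,0,0.092,-0.31,-0.05,0,0.092,-0.31,0,0,0.092,-0.31,0,0,0.092,-0.31,0,0,0.092,-0.31,0,0,0.092,-0.31,0,0],
)

```text
t: 18.92
eef_pos: [549.6, -0.4, 149.8]
tcp_rot: [-3.142, 0.0, -0.05]
ft_force: [0.3, -0.4, -1.5]
opening: 0.439
grip_force: 30.0
```

Request:
move_arm(
  moves=[0,0,0.2,0,0,0,0.2,0,0,0,0.2,0,0,0,0.06,0,0,0,0,0],
)

```text
t: 19.55
eef_pos: [549.5, -1.9, 50.9]
tcp_rot: [-3.141, 0.0, -0.05]
ft_force: [0.2, -0.5, -2.4]
opening: 0.434
grip_force: 30.0
```

Request:
move_arm(
  moves=[0,0,0.005,0,0,0,0,0],
)

```text
t: 19.8
eef_pos: [549.7, -2.0, 50.6]
tcp_rot: [-3.142, -0.001, -0.05]
ft_force: [-0.0, -0.8, -1.8]
opening: 0.436
grip_force: 30.0
```

Request:
move_arm(
  moves=[0,0,0,0,0,0,0,0,0,0,0,0,0,0,-0.2,0,0,0,-0.35,0],
  claw=60,
)

```text
t: 20.42
eef_pos: [548.7, -1.9, 132.3]
tcp_rot: [-3.141, 0.004, -0.05]
ft_force: [0.7, 0.5, -0.6]
opening: 0.63
grip_force: 0.0
```

```bash
python3 - <<'E'
from h import *
find("top");find("side")
plan([(551.5,-380.5,140,YP),(551.5,-380.5,5.5,YP,45)])
E
```

```text
top [[551.6, -381.9, 197], [447.7, -390.7, 204]]
side [[551.1, -379.4, 322], [447.5, -388.8, 347]]
t 20.52 pos [551.5  -2.1 137.1] yaw -0.05 open 60.2 grip 0.0 F [ 0.4 -0.5 -0.1]
11 rows
0.016,0.315,-0.002,0 , 0.016,0.315,-0.003,0.001 , 0.016,0.315,-0.002,0 , 0.016,0.315,-0.003,0 , 0.017,0.314,-0.002,0.001 , 0.017,0.315,-0.003,0 , 0.016,0.315,-0.002,0 , 0.017,0.315,-0.003,0 ,  0,0,0.299,0 , 0,0,0.299,0 
 0,0,0.299,0 , |
```

Request:
move_arm(
  moves=[0.016,0.315,-0.002,0,0.016,0.315,-0.002,0,0.016,0.315,-0.002,0,0.016,0.315,-0.002,0,0.017,0.314,-0.002,0,0.017,0.315,-0.002,0,0.016,0.315,-0.002,0,0.017,0.315,-0.002,0,0,0,0.3,0,0,0,0.3,0],
  claw=65,
)

```text
t: 21.78
eef_pos: [549.6, -380.9, 43.3]
tcp_rot: [3.141, -0.0, -0.051]
ft_force: [0.8, -1.7, -0.1]
opening: 0.68
grip_force: 0.0
```

Request:
move_arm(
  moves=[0,0,0.24,0,0,0,0.04,0,0,0,0,0],
)

```text
t: 22.15
eef_pos: [549.7, -380.1, 3.4]
tcp_rot: [-3.141, 0.001, -0.05]
ft_force: [-4.1, 2.1, 10.1]
opening: 0.68
grip_force: 4.8
```

Request:
move_arm(
  moves=[0.01,0,-0.022,0,0,0,0,0],
)

```text
t: 22.4
eef_pos: [551.7, -380.4, 6.1]
tcp_rot: [-3.142, -0.0, -0.05]
ft_force: [0.5, 0.2, 0.1]
opening: 0.685
grip_force: 0.0
```

Request:
move_arm(
  moves=[0,0,0,0,0,0,0,0,0,0,0,0,0,0,0,0,0,0,0,0,0,0,0,0],
  claw=0,
)

```text
t: 23.15
eef_pos: [551.5, -380.3, 6.1]
tcp_rot: [-3.141, 0.0, -0.05]
ft_force: [0.1, 0.3, -1.9]
opening: 0.436
grip_force: 30.0
```

```bash
python3 - <<'E'
from h import *
s=monitor.state()["eef_pos"]
plan([(s[0],s[1],150,YP),(*D(22,-55)[:2],150,YP),(*D(22,-55)[:2],50,YP,35)])
E
```

```text
t 23.15 pos [ 551.5 -380.3    6.1] yaw -0.05 open 41.4 grip 30.0 F [ 0.1  0.3 -1.9]
12 rows
0,0,-0.32,0.001 , 0,0,-0.32,0.001 , 0,0,-0.319,0 ,  0.045,-0.297,0,0 , 0.045,-0.297,0,0 , 0.045,-0.296,0,0 , 0.045,-0.297,0,0 , 0.046,-0.297,0,0 , 0.045,-0.297,0,0 ,  0,0,0.222,0 
 0,0,0.222,0 , 0,0,0.222,0 , |
```

Request:
move_arm(
  moves=[0,0,-0.2,0,0,0,-0.35,0,0,0,-0.35,0,0.045,-0.297,-0.06,0,0.045,-0.297,0,0,0.045,-0.297,0,0,0.045,-0.297,0,0,0.045,-0.297,0,0,0.045,-0.297,0,0],
)

```text
t: 24.28
eef_pos: [605.4, -114.0, 150.1]
tcp_rot: [-3.141, 0.0, -0.05]
ft_force: [-0.0, 0.5, -2.9]
opening: 0.436
grip_force: 30.0
```

Request:
move_arm(
  moves=[0,0,0.2,0,0,0,0.2,0,0,0,0.2,0,0,0,0.06,0,0,0,0,0],
)

```text
t: 24.9
eef_pos: [605.4, -115.5, 51.2]
tcp_rot: [-3.141, 0.001, -0.05]
ft_force: [-0.1, 0.1, -2.5]
opening: 0.437
grip_force: 30.0
```

Request:
move_arm(
  moves=[0,0,0.015,0,0,0,0,0],
)

```text
t: 25.15
eef_pos: [605.8, -115.6, 49.8]
tcp_rot: [3.141, -0.001, -0.05]
ft_force: [0.3, 0.7, -3.5]
opening: 0.438
grip_force: 30.0
```

Request:
move_arm(
  moves=[0,0,0,0,0,0,0,0,0,0,0,0,0,0,-0.2,0,0,0,-0.35,0],
  claw=60,
)

```text
t: 25.78
eef_pos: [604.7, -115.3, 131.0]
tcp_rot: [-3.141, 0.003, -0.05]
ft_force: [-0.1, 0.7, 0.5]
opening: 0.63
grip_force: 0.0
```

```bash
python3 - <<'E'
from h import *
find("top");find("side")
plan([(448,-389.5,140,YP),(448,-389.5,6,YP,45)])
E
```

```text
top [[447.7, -390.7, 204]]
side [[447.6, -388.8, 348]]
t 25.88 pos [ 607.6 -116.   136.7] yaw -0.05 open 60.0 grip 0.0 F [-1.3 -0.2  0.5]
10 rows
-0.139,0.268,-0.003,0 , -0.139,0.267,-0.003,0.001 , -0.138,0.268,-0.003,0 , -0.138,0.268,-0.004,0 , -0.139,0.268,-0.003,0.001 , -0.138,0.269,-0.003,0 , -0.137,0.268,-0.003,0 ,  0,0,0.298,0 , 0,0,0.297,0 , 0,0,0.298,0 
 |
```

Request:
move_arm(
  moves=[-0.139,0.268,-0.003,0,-0.139,0.268,-0.003,0,-0.138,0.268,-0.003,0,-0.138,0.268,-0.003,0,-0.138,0.268,-0.003,0,-0.137,0.268,-0.003,0,-0.137,0.268,-0.003,0,0,0,0.3,0,0,0,0.3,0],
  claw=65,
)

```text
t: 27.0
eef_pos: [446.2, -390.0, 43.7]
tcp_rot: [3.141, -0.001, -0.052]
ft_force: [0.3, 0.1, 0.5]
opening: 0.684
grip_force: 0.0
```

Request:
move_arm(
  moves=[0,0,0.2,0,0,0,0.05,0,0,0,0,0],
)

```text
t: 27.38
eef_pos: [446.7, -389.3, 7.3]
tcp_rot: [-3.141, -0.0, -0.05]
ft_force: [0.0, 0.0, 0.1]
opening: 0.683
grip_force: 0.0
```

Request:
move_arm(
  moves=[0,0,0,0,0,0,0,0,0,0,0,0,0,0,0,0,0,0,0,0,0,0,0,0],
  claw=0,
)

```text
t: 28.12
eef_pos: [446.8, -389.4, 7.8]
tcp_rot: [3.141, -0.001, -0.05]
ft_force: [-0.1, 1.6, 6.3]
opening: 0.439
grip_force: 30.0
```

```bash
python3 - <<'E'
from h import *
s=monitor.state()["eef_pos"]
plan([(s[0],s[1],150,YP),(*D(-40,-55)[:2],150,YP)])
E
```

```text
t 28.12 pos [ 446.8 -389.4    7.8] yaw -0.05 open 41.7 grip 30.0 F [-0.1  1.6  6.3]
9 rows
0,0,-0.316,0.001 , 0,0,-0.316,0.001 , 0,0,-0.316,0 ,  0.092,-0.313,0,0 , 0.092,-0.313,0,0 , 0.092,-0.313,0,0 , 0.092,-0.313,0,0 , 0.092,-0.314,0,0 , 0.091,-0.313,0,0 , |
```

Request:
move_arm(
  moves=[0,0,-0.2,0,0,0,-0.35,0,0,0,-0.35,0,0.092,-0.313,-0.05,0,0.092,-0.313,0,0,0.092,-0.313,0,0,0.092,-0.313,0,0,0.092,-0.313,0,0,0.092,-0.313,0,0],
)

```text
t: 29.25
eef_pos: [543.5, -110.4, 149.5]
tcp_rot: [-3.141, 0.001, -0.05]
ft_force: [1.2, -0.2, -2.5]
opening: 0.436
grip_force: 30.0
```

Request:
move_arm(
  moves=[0,0,0.2,0,0,0,0.2,0,0,0,0.2,0,0,0,0.06,0,0,0,0,0],
)

```text
t: 29.88
eef_pos: [543.4, -112.0, 50.7]
tcp_rot: [-3.141, 0.0, -0.05]
ft_force: [-0.5, -0.4, -3.0]
opening: 0.438
grip_force: 30.0
```

Request:
move_arm(
  moves=[0,0,0.004,0,0,0,0,0],
)

```text
t: 30.12
eef_pos: [543.6, -112.1, 50.6]
tcp_rot: [3.141, -0.001, -0.05]
ft_force: [-0.2, -0.8, -3.0]
opening: 0.436
grip_force: 30.0
```

Request:
move_arm(
  moves=[0,0,0,0,0,0,0,0,0,0,0,0,0,0,-0.2,0,0,0,-0.35,0,-0.2,0,-0.35,0,-0.3,0,-0.35,0,-0.3,0,-0.35,0],
  claw=60,
)

```text
t: 31.12
eef_pos: [430.9, -106.2, 281.5]
tcp_rot: [3.142, -0.0, -0.05]
ft_force: [-0.3, -0.6, 0.8]
opening: 0.63
grip_force: 0.0
```

```bash
python3 - <<'E'
from h import *
t=viewer.read_camera("top"); s=viewer.read_camera("side")
a=cv2.resize(t[105:245,200:380],None,fx=2.2,fy=2.2,interpolation=2); b=cv2.resize(s[110:300,230:440],(400,308),interpolation=2)
o=np.zeros((310,800,3),np.uint8); o[:a.shape[0],:a.shape[1]]=a; o[:308,400:]=b; crop(o,0,0,800,310,"c4",1)
plan([(470,-55,375,YC),(716,-66,375,YC),(715.5,-66.3,312.5,YC,35)])
E
```

```text
t 31.23 pos [ 430.7 -106.4  284.6] yaw -0.051 open 60.0 grip 0.0 F [ 1.5 -0.1 -0.5]
17 rows
0.024,-0.036,-0.06,-0.1 , 0.03,-0.031,-0.061,-0.099 , 0.034,-0.026,-0.06,-0.1 , 0.038,-0.021,-0.06,-0.1 , 0.041,-0.014,-0.06,-0.1 , 0.042,-0.008,-0.061,-0.099 , 0.043,-0.002,-0.06,-0.1 , 0.043,0.006,-0.06,-0.1 , 0.041,0.012,-0.061,-0.1 , 0.039,0.018,-0.06,-0.099 
 | , 0.004,0.328,0,0 , 0.003,0.329,0,0 , 0.004,0.328,0,0 , 0.003,0.329,0,0 , 0.004,0.328,0,0 ,  -0.001,-0.002,0.208,0 , -0.001,-0.001,0.209,0 , |
```

View pics/c4.png

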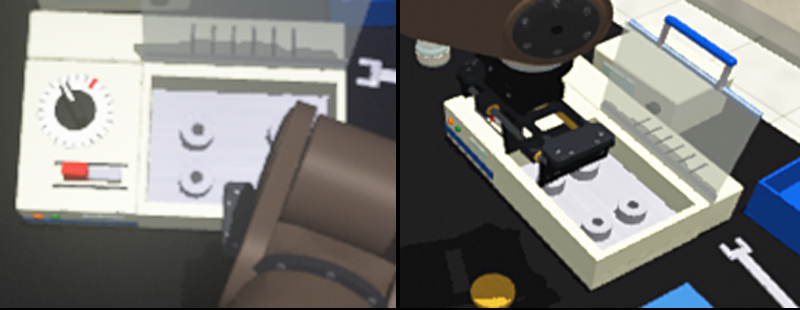

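Request:
move_arm(
  moves=[0.024,-0.036,-0.06,-0.1,0.03,-0.031,-0.061,-0.1,0.034,-0.026,-0.06,-0.1,0.038,-0.021,-0.06,-0.1,0.041,-0.014,-0.06,-0.1,0.042,-0.008,-0.061,-0.1,0.043,-0.002,-0.06,-0.1,0.043,0.006,-0.06,-0.1,0.041,0.012,-0.061,-0.1,0.039,0.018,-0.06,-0.098],
  claw=45,
)

```text
t: 32.48
eef_pos: [471.8, -54.8, 369.9]
tcp_rot: [-3.141, -0.0, 1.522]
ft_force: [-0.1, -0.7, 0.5]
opening: 0.472
grip_force: 0.0
```

Request:
move_arm(
  moves=[0.003,0.328,0,0,0.003,0.328,0,0,0.003,0.328,0,0,0.003,0.328,0,0,0.003,0.328,0,0,0,0,0,0],
)

```text
t: 33.22
eef_pos: [719.5, -65.9, 366.3]
tcp_rot: [-3.138, -0.001, 1.518]
ft_force: [0.2, -0.5, -1.3]
opening: 0.473
grip_force: 0.0
```

```bash
python3 - <<'E'
from h import *
plan([(714.5,-66.3,312.5,YC,35)])
E
python3 arc.py 1.7 0 20
```

```text
t 33.23 pos [719.5 -65.9 366.3] yaw 1.518 open 44.9 grip 0.0 F [ 0.2 -0.5 -1.3]
2 rows
-0.002,-0.017,0.179,0.001 , -0.002,-0.016,0.179,0 , |
0,-0.131,-0.013,0, 0,-0.131,-0.002,0, 0,-0.131,0.009,0, 0,-0.130,0.020,0, 0,-0.128,0.031,0, 0,-0.125,0.042,0, 0,-0.121,0.052,0, 0,-0.116,0.062,0, 0,-0.110,0.072,0, 0,-0.103,0.081,0, 0,-0.096,0.090,0, 0,-0.088,0.097,0, 0,-0.080,0.105,0, 0,-0.070,0.111,0, 0,-0.061,0.117,0, 0,-0.051,0.121,0, 0,-0.040,0.125,0, 0,-0.029,0.128,0, 0,-0.018,0.130,0, 0,-0.007,0.131,0
```

Request:
move_arm(
  moves=[0,-0.017,0.18,0,0,-0.016,0.18,0,0,0,0,0],
)

```text
t: 33.6
eef_pos: [711.1, -65.4, 314.5]
tcp_rot: [-3.138, -0.001, 1.517]
ft_force: [0.2, 0.2, -0.1]
opening: 0.473
grip_force: 0.0
```

Request:
move_arm(
  moves=[0,0,0,0,0,0,0,0,0,0,0,0,0,0,0,0,0,0,0,0,0,0,0,0],
  claw=0,
)

```text
t: 34.35
eef_pos: [712.6, -65.6, 317.2]
tcp_rot: [3.139, 0.0, 1.517]
ft_force: [3.8, -0.2, 5.9]
opening: 0.141
grip_force: 30.0
```

Request:
move_arm(
  moves=[0,-0.131,-0.013,0,0,-0.131,-0.002,0,0,-0.131,0.009,0,0,-0.13,0.02,0,0,-0.128,0.031,0,0,0,0,0],
)

```text
t: 35.1
eef_pos: [613.3, -59.7, 309.9]
tcp_rot: [-3.14, -0.001, 1.517]
ft_force: [-4.5, 4.0, 5.1]
opening: 0.141
grip_force: 30.0
```

Request:
move_arm(
  moves=[0,-0.125,0.042,0,0,-0.121,0.052,0,0,-0.116,0.062,0,0,-0.11,0.072,0,0,-0.103,0.081,0,0,-0.096,0.09,0,0,-0.088,0.097,0,0,-0.08,0.105,0,0,0,0,0],
)

```text
t: 36.22
eef_pos: [489.0, -53.2, 218.3]
tcp_rot: [-3.14, -0.001, 1.517]
ft_force: [2.8, 4.6, -6.2]
opening: 0.141
grip_force: 30.0
```

```bash
python3 - <<'E'
from h import *
plan([])
E
```

```text
t 36.23 pos [489.  -53.2 218.3] yaw 1.517 open 13.4 grip 30.0 F [ 2.8  4.6 -6.2]
0 rows
```

Request:
move_arm(
  moves=[0,-0.07,0.111,0,0,-0.061,0.117,0,0,-0.051,0.121,0,0,-0.04,0.125,0,0,-0.029,0.128,0,0,-0.018,0.13,0,0,-0.007,0.125,0,0,0,0,0],
)

```text
t: 37.22
eef_pos: [449.6, -51.8, 90.4]
tcp_rot: [3.14, 0.0, 1.517]
ft_force: [7.7, 3.6, -3.4]
opening: 0.14
grip_force: 30.0
```

Request:
move_arm(
  moves=[0,0,0.02,0,0,0,0.01,0,0,0,0,0],
)

```text
t: 37.6
eef_pos: [449.7, -51.9, 88.4]
tcp_rot: [3.138, 0.001, 1.518]
ft_force: [-3.0, 3.1, 36.0]
opening: 0.139
grip_force: 30.0
```

Request:
move_arm(
  moves=[0,0,-0.012,0,0,0,0,0],
)

```text
t: 37.85
eef_pos: [449.7, -51.9, 89.0]
tcp_rot: [3.138, 0.001, 1.517]
ft_force: [3.2, 2.1, 12.4]
opening: 0.137
grip_force: 30.0
```

Request:
move_arm(
  moves=[0,0,0,0,0,0,0,0,0,0,0,0,0,0,-0.25,0,0,0,-0.3,0,0,0,-0.1,0],
  claw=36,
)

```text
t: 38.6
eef_pos: [448.1, -51.6, 187.8]
tcp_rot: [3.139, 0.001, 1.517]
ft_force: [-0.0, -0.2, -0.1]
opening: 0.379
grip_force: 0.0
```

```bash
python3 - <<'E'
from h import *
plan([(548.3,147,180,YC),(548.3,147,108.5,YC,40)])
E
```

```text
t 38.6 pos [448.1 -51.6 187.8] yaw 1.517 open 36.0 grip 0.0 F [-0.  -0.2 -0.1]
7 rows
0.272,0.119,0.01,0 , 0.271,0.119,0.011,0 , 0.272,0.12,0.01,0.001 , 0.271,0.118,0.011,0 , 0.272,0.119,0.01,0 ,  0,0,0.238,0 , 0,0,0.239,0 , |
```

Fine; go to the catch and check before gripping.

Request:
move_arm(
  moves=[0.272,0.119,0.01,0,0.271,0.119,0.01,0,0.272,0.12,0.01,0,0.271,0.118,0.01,0,0.272,0.119,0.01,0,0,0,0.1,0,0,0,0,0],
  claw=42,
)

```text
t: 39.48
eef_pos: [546.5, 146.8, 161.8]
tcp_rot: [-3.138, 0.001, 1.518]
ft_force: [0.7, -1.0, 0.4]
opening: 0.441
grip_force: 0.0
```

```bash
python3 - <<'E'
from h import *
plan([(548.3,147,108.5,YC,40)])
E
```

```text
t 39.48 pos [546.5 146.8 161.8] yaw 1.518 open 41.9 grip 0.0 F [ 0.7 -1.   0.4]
2 rows
0.001,0.006,0.178,0.001 , 0.001,0.006,0.177,0 , |
```

Request:
move_arm(
  moves=[0,0.006,0.178,0,0,0.006,0.17,0,0,0,0,0],
)

```text
t: 39.85
eef_pos: [548.5, 145.9, 110.1]
tcp_rot: [-3.138, 0.001, 1.516]
ft_force: [0.3, 0.5, -0.2]
opening: 0.444
grip_force: 0.0
```

Request:
move_arm(
  moves=[0,0,0,0,0,0,0,0,0,0,0,0,0,0,0,0,0,0,0,0],
  claw=0,
)

```text
t: 40.48
eef_pos: [548.5, 147.1, 111.8]
tcp_rot: [-3.14, 0.0, 1.517]
ft_force: [-6.1, -0.8, 8.1]
opening: 0.167
grip_force: 30.0
```

Request:
move_arm(
  moves=[-0.04,0,0,0,-0.04,0,0,0,-0.04,0,0,0,-0.04,0,0,0,-0.04,0,0,0,-0.035,0,0,0,0,0,0,0,0,0,0,0],
)

```text
t: 41.48
eef_pos: [546.5, 112.9, 111.8]
tcp_rot: [-3.14, -0.001, 1.517]
ft_force: [-6.6, 7.1, 8.4]
opening: 0.165
grip_force: 30.0
```

Request:
move_arm(
  moves=[-0.012,0,0,0,0,0,0,0],
)

```text
t: 41.72
eef_pos: [546.5, 112.6, 111.8]
tcp_rot: [-3.14, -0.004, 1.516]
ft_force: [-5.4, 19.5, 7.4]
opening: 0.164
grip_force: 30.0
```

Request:
move_arm(
  moves=[0,0,0,0,0,0,0,0,0,0,0,0,0,0,-0.2,0,0,0,-0.3,0,0,0,-0.2,0],
  claw=45,
)

```text
t: 42.48
eef_pos: [547.8, 109.9, 217.9]
tcp_rot: [3.14, -0.0, 1.517]
ft_force: [0.1, 0.3, 0.4]
opening: 0.476
grip_force: 0.0
```

```bash
python3 - <<'E'
from h import *
plan([(627,105,215,YC)])
E
```

```text
t 42.48 pos [547.8 109.9 217.9] yaw 1.517 open 45.2 grip 0.0 F [0.1 0.3 0.4]
2 rows
-0.002,0.265,0.01,0 , -0.002,0.264,0.01,0.001 , |
```

Request:
move_arm(
  moves=[-0.03,0.265,0,0,-0.03,0.264,0,0,0,0,0,0],
)

```text
t: 42.85
eef_pos: [627.8, 96.0, 215.4]
tcp_rot: [3.142, 0.0, 1.516]
ft_force: [-0.4, -1.0, 0.4]
opening: 0.473
grip_force: 0.0
```

```bash
python3 - <<'E'
from h import *
import pickle
info=viewer.camera_info("wrist"); im=viewer.read_camera("wrist"); pickle.dump(info,open("w2.pkl","wb"))
u=proj(info,[627.5,144.5,106]); x0,y0=int(u[0]-67),int(u[1]-55); print(u,x0,y0)
crop(im,x0,y0,x0+134,y0+100,"w2",5.9)
plan([])
E
```

```text
[277.9562249  156.63855642] 210 101
t 42.9 pos [626.4  96.4 215.3] yaw 1.516 open 45.1 grip 0.0 F [-1.2 -0.5 -0.1]
0 rows
```

View pics/w2.png

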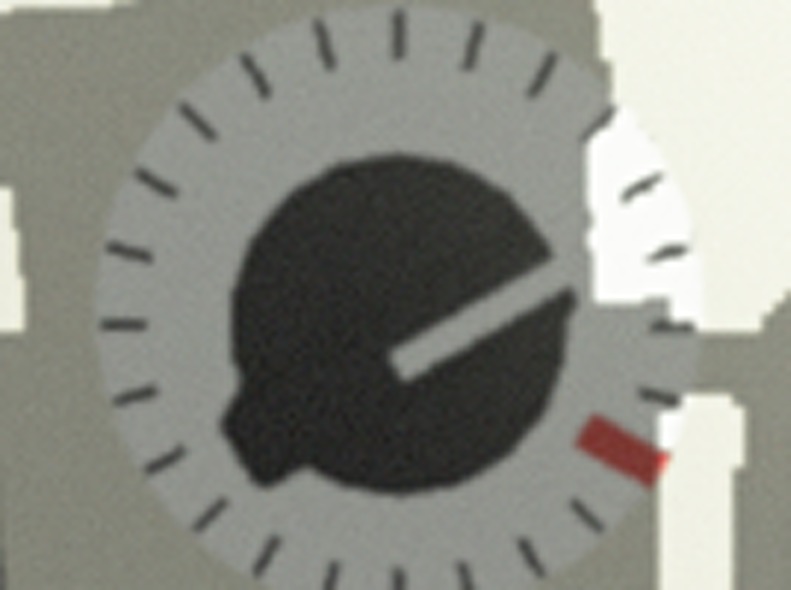

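```bash
python3 - <<'E'
from h import *
import pickle; info=pickle.load(open("w2.pkl","rb"))
b=lambda u,v,z:back(info,(210+u/5.9-.4,101+v/5.9-.4),z)
c=b(397,322,100); c2=b(400,323,108)
s0=b(402,364,144); s1=b(560,272,144); m0=b(585,430,101); m1=b(658,470,101)
print("scale c",c.round(1),"disc c",c2.round(1),"stripe",s0.round(1),s1.round(1),"mark",m0.round(1),m1.round(1))
print("bar back end",b(245,455,144).round(1))
cw=lambda d:-(np.arctan2(d[1],d[0])+.054)
print("pointer",cw(s1-s0),"mark",cw((m0+m1)/2-c),cw(m0-c),cw(m1-m0),np.linalg.norm((m0-c)[:2]))
# top & initial pictures
t0=b(675,325,100);t1=b(100,323,100);print("0-180 ticks",cw(t0-t1),"top tick",cw(b(400,35,100)-b(398,575,100)))
E
```

```text
scale c [626.5 145.1 100. ] disc c [627.1 145.9 108. ] stripe [627.5 145.  144. ] [648.8 155.8 144. ] mark [655.1 126.8 101. ] [666.4 119.7 101. ]
bar back end [605.8 134.  144. ]
pointer -0.5238327464018593 mark 0.5149978752980416 0.5177108515025046 0.50121594470208 33.92815186192544
0-180 ticks 0.005917062433864202 top tick -1.5624750855233438
```

```bash
python3 - <<'E'
from h import *
plan([(627.2,145.2,180,.470),(627.2,145.2,116,.470,35)])
E
```

```text
t 42.9 pos [626.4  96.4 215.3] yaw 1.516 open 45.1 grip 0.0 F [-1.2 -0.5 -0.1]
9 rows
0.046,-0.002,0.034,0.095 , 0.046,-0.008,0.033,0.095 , 0.044,-0.016,0.034,0.096 , 0.041,-0.022,0.034,0.095 , 0.038,-0.027,0.033,0.095 , 0.033,-0.033,0.034,0.095 , 0.027,-0.038,0.033,0.095 ,  0,0,0.214,0 , 0,0,0.213,0 , |
```

Request:
move_arm(
  moves=[0.046,-0.002,0.034,0.095,0.046,-0.008,0.034,0.095,0.044,-0.016,0.034,0.095,0.041,-0.022,0.034,0.095,0.038,-0.027,0.034,0.095,0.033,-0.033,0.034,0.095,0.027,-0.038,0.033,0.096,0,0,0,0,0,0,0,0],
  claw=50,
)

```text
t: 44.02
eef_pos: [626.5, 145.6, 180.9]
tcp_rot: [-3.142, -0.0, 0.475]
ft_force: [0.7, 0.5, 0.6]
opening: 0.529
grip_force: 0.0
```

```bash
python3 - <<'E'
from h import *
plan([(627.2,145.2,116,.470,35)])
E
```

```text
t 44.02 pos [626.5 145.6 180.9] yaw 0.475 open 50.3 grip 0.0 F [0.7 0.5 0.6]
2 rows
0.001,0.002,0.216,0.001 , 0.002,0.003,0.216,0.002 , |
```

Request:
move_arm(
  moves=[0.002,0.003,0.216,0.001,0.002,0.003,0.216,0.002,0,0,0,0],
)

```text
t: 44.4
eef_pos: [626.7, 144.8, 114.1]
tcp_rot: [-3.14, 0.004, 0.468]
ft_force: [0.1, 0.4, -0.4]
opening: 0.525
grip_force: 0.0
```

Request:
move_arm(
  moves=[0,0,0,0,0,0,0,0,0,0,0,0,0,0,0,0,0,0,0,0,0,0,0,0],
  claw=0,
)

```text
t: 45.15
eef_pos: [628.4, 144.4, 116.3]
tcp_rot: [3.14, -0.001, 0.467]
ft_force: [1.1, -5.5, 1.9]
opening: 0.128
grip_force: 30.0
```

Request:
move_arm(
  moves=[0,0,0,0.1,0,0,0,0.1,0,0,0,0.1,0,0,0,0.1,0,0,0,0.1,0,0,0,0.1,0,0,0,0.058,0,0,0,0,0,0,0,0],
)

```text
t: 46.28
eef_pos: [628.4, 144.3, 116.2]
tcp_rot: [3.141, -0.002, -0.567]
ft_force: [1.1, -6.3, 1.4]
opening: 0.126
grip_force: 30.0
```

Request:
move_arm(
  moves=[0,0,0,0,0,0,0,0,0,0,0,0,0,0,-0.2,0,0,0,-0.3,0,0,0,-0.16,0],
  claw=50,
)

```text
t: 47.02
eef_pos: [628.2, 145.4, 217.0]
tcp_rot: [-3.14, -0.002, -0.567]
ft_force: [0.4, -0.3, 0.2]
opening: 0.528
grip_force: 0.0
```

```bash
python3 - <<'E'
from h import *
plan([(627.8,96,215,YC)])
E
```

```text
t 47.02 pos [628.2 145.4 217. ] yaw -0.567 open 50.1 grip 0.0 F [ 0.4 -0.3  0.2]
13 rows
0.013,0.021,0.001,-0.102 , 0.01,0.024,0.001,-0.102 , 0.006,0.025,0.001,-0.102 , 0.002,0.025,0.001,-0.102 , -0.002,0.025,0.001,-0.102 , -0.006,0.025,0.001,-0.102 , -0.01,0.023,0.001,-0.102 , -0.013,0.022,0.001,-0.102 , -0.017,0.019,0.001,-0.102 , -0.02,0.016,0.001,-0.102 
 -0.021,0.012,0.002,-0.102 , -0.024,0.009,0.001,-0.102 , -0.025,0.006,0.001,-0.102 , |
```

Request:
move_arm(
  moves=[0.013,0.021,0,-0.102,0.01,0.024,0,-0.102,0.006,0.025,0,-0.102,0.002,0.025,0,-0.102,-0.002,0.025,0,-0.102,-0.006,0.025,0,-0.102,-0.01,0.023,0,-0.102,-0.013,0.022,0,-0.102,-0.017,0.019,0,-0.102,-0.02,0.016,0,-0.102],
)

```text
t: 48.28
eef_pos: [627.4, 107.1, 214.7]
tcp_rot: [-3.141, -0.0, 1.041]
ft_force: [-0.2, 0.3, 0.2]
opening: 0.526
grip_force: 0.0
```

Request:
move_arm(
  moves=[-0.021,0.012,0,-0.102,-0.024,0.009,0,-0.102,-0.025,0.006,0,-0.102,0,0,0,0,0,0,0,0],
)

```text
t: 48.9
eef_pos: [627.4, 96.0, 214.7]
tcp_rot: [-3.142, -0.0, 1.512]
ft_force: [0.1, -0.9, -0.0]
opening: 0.522
grip_force: 0.0
```

```bash
python3 - <<'E'
from h import *
import pickle
info=viewer.camera_info("wrist"); im=viewer.read_camera("wrist"); pickle.dump(info,open("w3.pkl","wb"))
u=proj(info,[627.5,144.5,106]); x0,y0=int(u[0]-67),int(u[1]-55); print(u,x0,y0)
crop(im,x0,y0,x0+134,y0+100,"w3",5.9)
E
```

```text
[278.18756728 156.68927372] 211 101
```

View pics/w3.png

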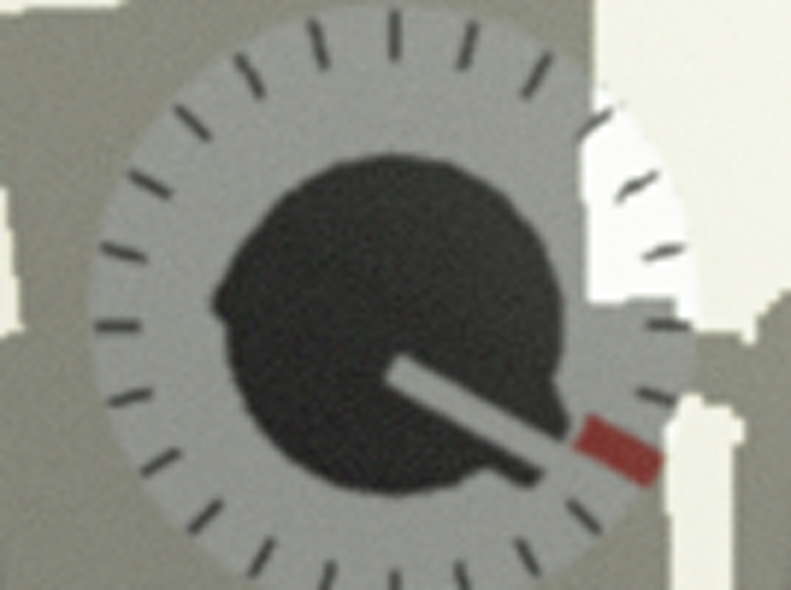

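```bash
python3 - <<'E'
from h import *
import pickle; info=pickle.load(open("w3.pkl","rb"))
b=lambda u,v,z:back(info,(211+u/5.9-.4,101+v/5.9-.4),z)
c=b(392,323,100); s0=b(399,367,144); s1=b(555,453,144); m0=b(582,430,101); m1=b(655,470,101)
cw=lambda d:-(np.arctan2(d[1],d[0])+.054)
print(c.round(1),s0.round(1),s1.round(1),"pointer",cw(s1-s0),"mark",cw((m0+m1)/2-c),cw(m0-c),cw(m1-m0))
t=viewer.read_camera("top"); s=viewer.read_camera("side")
a=cv2.resize(t[105:245,200:380],None,fx=2.2,fy=2.2,interpolation=2); e=cv2.resize(s[110:300,230:440],(400,308),interpolation=2)
o=np.zeros((310,800,3),np.uint8); o[:a.shape[0],:a.shape[1]]=a; o[:308,400:]=e; crop(o,0,0,800,310,"c5",1)
E
```

```text
[626.5 145.  100. ] [627.7 144.7 144. ] [647.8 131.9 144. ] pointer 0.5099680337736292 mark 0.5116580320212973 0.5129846646534711 0.5048800413257286
```

Request:
move_arm(
  moves=[-0.2,-0.2,-0.3,0,-0.2,-0.3,-0.3,0,-0.2,-0.3,-0.2,0,-0.2,-0.3,0,0,0,-0.3,0,0,0,0,0,0,0,0,0,0],
)

```text
t: 49.92
eef_pos: [417.0, -9.4, 330.1]
tcp_rot: [3.14, 0.0, 1.515]
ft_force: [0.3, -0.8, 0.2]
opening: 0.524
grip_force: 0.0
```

```bash
python3 - <<'E'
from h import *
t=viewer.read_camera("top"); s=viewer.read_camera("side")
a=cv2.resize(t[105:245,200:380],None,fx=2.2,fy=2.2,interpolation=2); e=cv2.resize(s[110:300,230:440],(400,308),interpolation=2)
o=np.zeros((310,800,3),np.uint8); o[:a.shape[0],:a.shape[1]]=a; o[:308,400:]=e; crop(o,0,0,800,310,"c6",1)
E
```

```text
(no output)
```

View pics/c6.png

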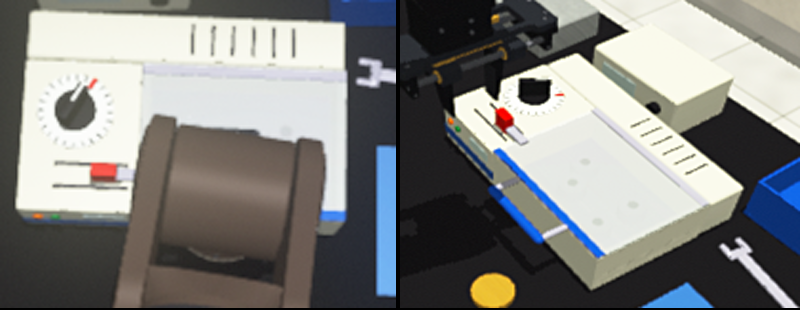

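```bash
python3 -c "
from cell import order
print(order.job_done())"
```

```text
the job is handed in; nothing more can be done
None
```

The job is handed in: all four pieces stand flat on the chamber floor, the lid is shut, the catch is home, and the dial pointer measures within about 0.01 rad of the red mark; it took about 50 s of the 208 s.

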